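# Raise the shutter of the wider roll-top tool box

## Task

Two roll-top tool boxes stand side by side on the bench. Take the wider one by the bar handle on its slatted shutter, raise the shutter all the way up and back along its curved tracks until it stays fully open by itself, and let go. Leave the narrower box shut.

Things in the scene. Friction and masses are not known exactly. Their poses are not given: they have to be found in the camera images.
- wide_rolltop: the wider of two fixed grey steel roll-top boxes: 220 wide (y), 218 deep (x), 141 mm high. Origin: centre of underside; x points from its shutter side (towards the robot) to the rear, z up. Low front apron, fixed hood over the rear, between them a shutter of ten aluminium slats on circular side tracks; track axis: parallel to y through (0, 0, 30 mm). Slats 104 mm, cheeks and hood 111 mm from it
- wide_rolltop_handle (a point): middle of the wider shutter's round steel bar handle: 12 mm thick, along the box's y, 58 mm free between its two legs, 48 mm off the slats, centre line 152 mm from the track axis. Shut, it lies in the box's frame at x = -126, z = 115 mm; it swings up and back about the track axis by the shutter's angle and ends at x = 21, z = 180 mm
- wide_rolltop_shutter (a joint): opening of the wider box's shutter in rad: 0 shut, 1.134 at the rear stop (slats under the hood). Under 5 N at the handle moves it. Let go early, it slides shut under the weight of its handle rail; beyond about 0.9 its weight takes it on to the rear stop, where it stays
- narrow_rolltop_shutter (a joint): the same for the narrower box, 150 mm wide and otherwise alike, which stands to the left or the right of the wider one: 0 shut. To be left shut

How it is judged:
At the end, for the whole second after the job is handed in: The wider box's shutter rests open by itself, more than 1.0 rad of its 1.134 rad up and back (within 8 degrees of its rear stop); the narrower box's shutter is shut (less than 0.1 rad) (value of joint wide_rolltop_shutter above 1 rad and velocity of joint wide_rolltop_shutter between -0.05 and 0.05 rad/s and value of joint narrow_rolltop_shutter below 0.1 rad); the robot touches nothing.
It fails at once if the narrower box's shutter is opened (more than 0.15 rad) (value of joint narrow_rolltop_shutter above 0.15 rad).
It also fails if it takes over 34 s, if anything falls off the work surface, if the arm or the gripper's body presses on something with over 40 N, if the wrist force passes 120 N, or if a joint passes its speed limit or range.

## Robot

A 6-joint arm with a two-finger parallel gripper is mounted at the origin on a cart in front of the work surface, level with it; the furniture and walls round the work are solid. World frame = base frame: x ahead of the robot, y to its left, z up, the work surface at z = 0. Lengths are in m, angles in rad, forces in N, time in s.
With the tool pointing down it reaches from about 0.4 to 0.825 m from the base axis. Payload 7 kg.
Tool frame: the origin (TCP) lies midway between the tips of the shut fingers; the grasp point (between the pads) lies arm.hold_point_z behind it (arm.hold_point_z is the distance from the TCP to the grasp point, in m); z points along the fingers, y is the line along which they close (so a half turn about z gives the same grasp; the last joint's range is limited). The gripper opens to 88 mm and grips with 3 to 60 N. Pads are 19 mm wide; open, the fingers measure 130 mm over their backs; the gripper's body (78 mm by 193 mm) begins 47 mm behind the grasp point.
Start: joints at [-1.023, 0.359, 0.012, 0, -1.224, -0.288], TCP at [0.173, -0.652, 0.19] pointing down, gripper open.
Joint ranges: [-3.07, 3.07], [-1.43, 2.12], [-1.02, 1.25], [-3.03, 1.67], [-3.05, -0], [-3.03, 3.03]. Speed limits (rad/s): [2.39, 2.39, 3.01, 3.14, 3.14, 3.14].

## Interface

Orientations are given as [roll, pitch, yaw] about the fixed x, y, z axes, in that order (R = Rz(yaw) Ry(pitch) Rx(roll)).
In Python, from station import arm gives the robot as it stands.
- The arm moves only by the shell command python3 -m crank 'ROWS' [OPENING] [FORCE]. ROWS is JSON, a list that holds one entry, the list of rows, each a list of 4 numbers: the shift along the tool's x, y, z in units of 25 mm (1.0 is 25 mm), then the turn about the tool's z in units of 5 degrees (1.0 is 5 degrees). A call has 1 to 12 rows; each row is the pose to reach, as a shift and turn from the pose commanded when the call began, along the tool's axes at that moment; what a row does not reach only later rows make up. A row lasts 1/8 s, in which the tool goes at most 62.5 mm and 10.7 degrees, less where a joint would pass 70% of its speed; a pose out of reach is approached as far as the arm can. A call with a gripper value outside its range is refused whole. OPENING is the closure, from 0 (fully open) to 1 (shut), set as the call begins (- or left out, the last holds). The fingers move at their own pace and stop on an object; FORCE is the grip in N (left out, the last holds). Time passes only in rows, so rows that repeat a pose let the fingers close. It gives the time, the measured TCP pose, the force, the opening and the grip force at its end, in the units of the state.
- arm.get_state(): the state, without advancing time (a new reading comes with each control period).
- arm.grab_frame(name): name is "side" or "top"; returns (picture, depth): 420x560x3 uint8, red, green, blue; 420x560 float32, m along the optical axis (not along the pixel's ray), 0 where there is no reading.
- arm.get_calibration(name): a dict with "mtx" (3x3 intrinsics, pixels), "R" (3x3) and "t" (3): a world point X has camera coordinates R X + t. Camera axes: x right, y down, z forward; pixel columns grow to the right and rows downward; lengths in m; the calibration is good to about 2 mm. A picture is of the moment at which its call begins. get_calibration takes no time and is no camera call.
- arm.job_done(): hands the job in; it is judged then, once.
Trained networks look in the newest picture that a camera, given by its name, has taken for a name from the list of things; names that differ only in an ending like _2 or _b are one class to them, and where a whole thing is asked for, a point or a joint stands for the part that bears it (a point fixed in the world has none). Each returns a list of dicts, best first, with "score" (0 to 1); they miss things now and then, are a little off and sometimes report something else, mostly with a low value. They report only what shows in the picture. A call takes as long as a camera call.
- arm.recognise(thing, camera): "extent" ([left, top, width, height] in pixels, round what is visible of it).
- arm.trace(thing, camera): "mask" (420x560 bool, what is visible of it) and "extent" ([left, top, width, height] in pixels, round what is visible of it).
The state is a dict: "t": time; "q": joint angles; "qd": joint speeds; "joint_efforts": joint torques, N m; "eef_pos": TCP position; "ee_rot": TCP orientation; "force": force on the tool from outside, world axes, zero at the start; "moment": the same for the moment, N m; "width": finger opening in m; "gripper_force": force on a finger pad.
Only numpy, scipy, OpenCV 4.12 (cv2) and the standard library are available. Lean on these libraries where they do the work, as an engineer would, in place of code of your own. Each camera call takes 0.05 s, during which the arm holds its last target. There are 200 camera calls.

## Working session

There is one attempt and no reset: what is moved stays moved. The work goes in short steps, Python scripts to look and compute and a shell command to move; the robot and the scene stay as the last step left them, time stands still between calls to the robot, and variables do not carry over. Pictures are saved under pics/ and viewed, at most 10 in all, crops included, and the job is handed in when it is done.

```bash
mkdir -p pics; cat > h.py <<'E'
import numpy as np,cv2
from station import arm
def cal(n):
    c=arm.get_calibration(n);return np.array(c["mtx"]),np.array(c["R"]),np.array(c["t"])
def pts(n,d,mask):
    K,R,t=cal(n);v,u=np.nonzero(mask&(d>0));z=d[v,u]
    P=np.stack([(u-K[0,2])/K[0,0]*z,(v-K[1,2])/K[1,1]*z,z],1)
    return (P-t)@R
E
python3 - <<'E'
from h import *
s=arm.get_state();print(s,arm.hold_point_z)
ims=[]
for n in("side","top"):
    p,d=arm.grab_frame(n);ims.append(p);np.save(n+"_d.npy",d);np.save(n+"_p.npy",p)
    K,R,t=cal(n);print(n,"cam at",-R.T@t,"fwd",R[2])
    for th in("wide_rolltop","wide_rolltop_handle","narrow_rolltop_shutter","wide_rolltop_shutter"):
        for r in arm.trace(th,n)[:3]:
            X=pts(n,d,r["mask"])
            print(th,r["score"],r["extent"],r["mask"].sum(),np.median(X,0).round(3) if len(X) else 0,np.percentile(X,[2,98],axis=0).round(3).tolist() if len(X) else 0)
            np.save(f"m_{n}_{th}.npy",r["mask"]) if r is not None else 0
cv2.imwrite("pics/side.png",ims[0][...,::-1]);cv2.imwrite("pics/top.png",ims[1][...,::-1])
E
```

```text
{'t': 0.0, 'q': array([-1.02291853e+00,  3.59374734e-01,  1.10474929e-02, -3.38451604e-04,
       -1.22409876e+00, -2.88081835e-01]), 'qd': array([-1.58325325e-05,  3.82173454e-04,  1.08101472e-03,  4.72286257e-04,
        5.58941883e-04,  6.05966324e-04]), 'joint_efforts': array([ 1.04900992e-03, -5.82720709e+01,  2.93060321e+01,  6.99753106e+00,
        6.84678686e-03, -1.65378224e-04]), 'eef_pos': array([ 0.17320393, -0.65182448,  0.18862776]), 'ee_rot': array([ 3.13993974e+00, -1.58001709e-04, -2.88191182e+00]), 'force': array([-0.39596244, -0.09933605,  0.5737428 ]), 'moment': array([-0.01423995, -0.03190802,  0.00461212]), 'gripper_force': 0.0, 'width': 0.08790099346026065} 0.0188
side cam at [ 1.09881415 -0.16303254  0.7903768 ] fwd [-0.60065859  0.26871089 -0.75299649]
wide_rolltop 0.69 [291.9, 139.6, 141.8, 139.2] 12133 [0.601 0.246 0.11 ] [[0.438, 0.154, 0.008], [0.669, 0.382, 0.137]]
wide_rolltop 0.24 [309.2, 143.8, 100.9, 59.6] 2979 [0.535 0.264 0.131] [[0.427, 0.179, 0.095], [0.58, 0.362, 0.136]]
wide_rolltop_handle 0.68 [311.5, 138.1, 99.2, 68.2] 3203 [0.533 0.266 0.131
[... 323 characters left out ...]
8813 0.12238594 1.13281433] fwd [ 0.06324583 -0.02046762 -0.99778807]
wide_rolltop 0.63 [123.9, 136.4, 128.2, 127.9] 13102 [0.538 0.267 0.123] [[0.43, 0.159, 0.027], [0.648, 0.374, 0.138]]
wide_rolltop_handle 0.64 [130.1, 170.7, 115.1, 95.5] 7546 [0.515 0.264 0.126] [[0.426, 0.171, 0.089], [0.581, 0.359, 0.136]]
narrow_rolltop_shutter 0.89 [329.2, 172.7, 70.5, 90.3] 4913 [ 0.512 -0.069  0.126] [[0.422, -0.129, 0.089], [0.578, -0.006, 0.136]]
wide_rolltop_shutter 0.79 [128.1, 165.6, 116.5, 102.3] 7588 [0.515 0.264 0.126] [[0.426, 0.17, 0.087], [0.581, 0.359, 0.136]]
wide_rolltop_shutter 0.45 [330.9, 174.5, 70.5, 90.0] 4956 [ 0.512 -0.069  0.126] [[0.422, -0.13, 0.086], [0.577, -0.007, 0.136]]
```

View pics/side.png

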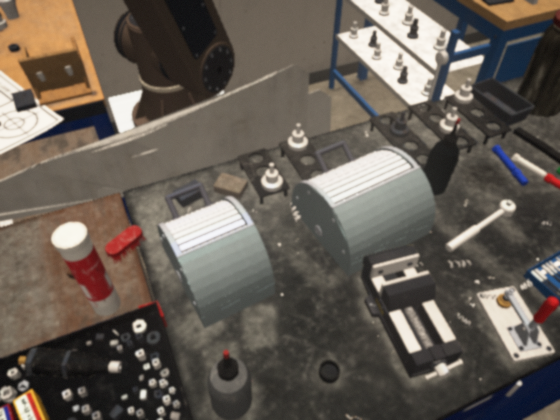

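View pics/top.png

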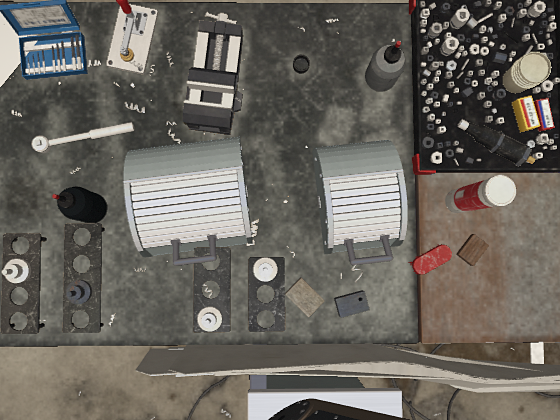

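The side view, from behind, shows the boxes but hides both handles. The top view shows the wide box at cols 125–250, rows 137–255, with its bar near cols 172–217, row 262. The narrow box is at cols 320–405. Next I'll measure the bar and the box yaw.

```bash
python3 - <<'E'
from h import *
d=np.load("top_d.npy");p=np.load("top_p.npy")
m=np.zeros(d.shape,bool);m[225:275,160:230]=1
X=pts("top",d,m);v,u=np.nonzero(m&(d>0))
print(d[245:272:2,165:225:4].round(3))
# bar
s=(X[:,2]>0.10)&(X[:,2]<0.14)&(v>250)
B=X[s];print(len(B),np.median(B,0),B.min(0),B.max(0))
# slat/cheek cylinder axis: fit from both cameras' box masks
from scipy.optimize import least_squares
Y=[]
for n in("side","top"):
    mm=cv2.erode(np.load(f"m_{n}_wide_rolltop_shutter.npy" if n=="side" else "m_top_wide_rolltop_handle.npy").astype(np.uint8),np.ones((5,5)))>0
    Z=pts(n,np.load(n+"_d.npy"),mm)
    Z=Z[(Z[:,2]>.09)&(abs(Z[:,1]-.267)<.085)&(Z[:,0]>.45)];print(n,len(Z))
    f=lambda a:np.hypot((Z[:,0]-a[0])*np.cos(a[1])+(Z[:,1]-.267)*np.sin(a[1]),Z[:,2]-a[2])-.104
    r=least_squares(f,[.54,0,.03],loss="soft_l1",f_scale=.002);print(r.x,np.median(abs(r.fun)))
big=cv2.resize(p[130:280,110:260],(750,750)[:2],interpolation=cv2.INTER_CUBIC)
cv2.imwrite("pics/crop.png",cv2.resize(big,(600,600))[...,::-1])
E
```

```text
[[1.046 1.057 1.029 1.026 1.043 1.072 1.081 1.084 1.092 1.093 1.097 1.1
  1.025 1.111 1.121]
 [1.072 1.075 1.027 1.023 1.087 1.093 1.093 1.095 1.089 1.089 1.091 1.084
  1.017 1.094 1.091]
 [1.086 1.086 1.025 1.023 1.103 1.111 1.111 1.121 1.089 1.088 1.088 1.087
  1.018 1.09  1.086]
 [1.099 1.107 1.022 1.019 1.115 1.126 1.128 1.126 1.089 1.09  1.086 1.086
  1.015 1.086 1.084]
 [1.121 1.127 1.018 1.016 1.128 1.124 1.127 1.129 1.086 1.092 1.087 1.128
  1.012 1.085 1.088]
 [1.124 1.127 1.014 1.016 1.128 1.129 1.127 1.129 1.088 1.088 1.128 1.012
  1.009 1.089 1.085]
 [1.128 1.125 1.011 1.013 1.127 1.129 1.123 1.008 1.006 1.009 1.008 1.003
  1.009 1.13  1.087]
 [1.129 1.124 1.01  1.008 1.006 1.008 1.007 1.006 1.007 1.009 1.009 1.008
  1.005 1.129 1.088]
 [1.123 1.122 1.007 1.004 1.005 1.004 1.006 1.008 1.004 1.008 1.006 1.014
  1.127 1.128 1.086]
 [1.125 1.124 1.011 1.003 1.006 1.008 1.011 1.01  1.087 1.084 1.126 1.131
  1.126 1.129 1.09 ]
 [1.125 1.124 1.12  1.009 1.123 1.121 1.125 1.088 1.086 1.084 1.129 1.125
  1.122 1.127 1.088]
 [1.125 1.122 1.123 1.123 1.122 1.127 1.121 1.086 1.087 1.084 1.126 1.128
  1.127 1.084 1.088]
 [1.123 1.123 1.126 1.124 1.125 1.125 1.126 1.083 1.086 1.087 1.084 1.124
  1.128 1.082 1.085]
 [1.126 1.123 1.12  1.126 1.126 1.122 1.125 1.083 1.086 1.083 1.085 1.086
  1.083 1.085 1.085]]
351 [0.42577642 0.25686824 0.1186732 ] [0.41458665 0.21282559 0.10320527] [0.44065351 0.29484686 0.12649699]
side 2039
[0.55088003 0.12353566 0.02995291] 0.0007743594117296387
top 5715
[0.54877774 0.12348893 0.02909601] 0.001347445668618455
```

View pics/crop.png

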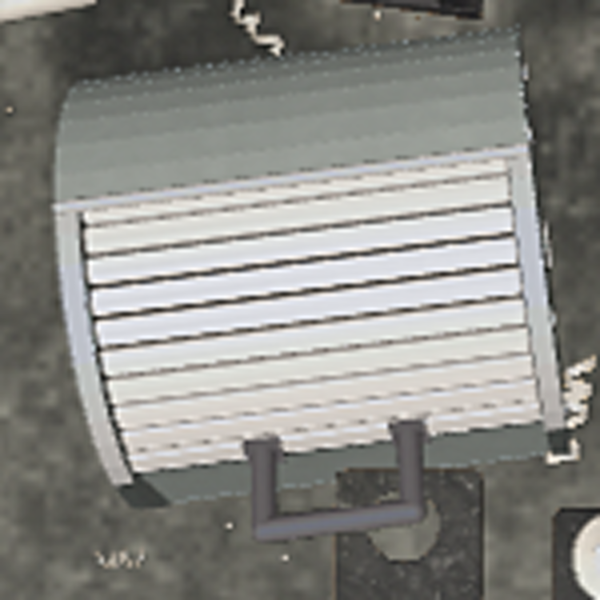

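```bash
cat >> h.py <<'E'
def plan(W):  # world waypoints -> tool units from the present pose
    s=arm.get_state();y=s["ee_rot"][2];T=np.array([[np.cos(y),np.sin(y),0],[np.sin(y),-np.cos(y),0],[0,0,-1]])
    print("at",s["eef_pos"].round(4),"rot",s["ee_rot"].round(4),"t",s["t"],"F",s["force"].round(1),"w",s["width"],s["gripper_force"])
    for w in W: print(np.round(w,3),(T@(np.array(w)-s["eef_pos"])/.025).round(2))
E
python3 - <<'E'
from h import *
psi=.1235;c,s_=np.cos(psi),np.sin(psi)
d=np.load("top_d.npy");m=np.zeros(d.shape,bool);m[225:275,160:230]=1
X=pts("top",d,m)
ax=np.array([.5495,.267])
U=(X[:,:2]-ax)@np.array([[c,-s_],[s_,c]])
s=(X[:,2]>.1)&(X[:,2]<.14)&(U[:,0]<-.112)
print("u,v range of bar",U[s].min(0),U[s].max(0),np.median(U[s],0), np.percentile(X[s,2],[5,50,95]))
for n in("side","top"):
    Z=pts(n,np.load(n+"_d.npy"),np.ones(d.shape,bool))
    for y0 in np.arange(-.7,.6,.1):
        k=(Z[:,1]>y0)&(Z[:,1]<y0+.1)&(Z[:,0]>.3)&(Z[:,0]<.75);print(n,round(y0,1),Z[k,2].max().round(3) if k.any() else None,end=";")
print()
plan([(.173,-.652,.33),(.45,-.42,.33),(.53,-.1,.33),(.4245,.254,.33)])
E
```

```text
u,v range of bar [-0.13189244 -0.03928333] [-0.1121327   0.04203272] [-0.12466467  0.0008211 ] [0.112702   0.11894883 0.12345345]
side -0.7 None;side -0.6 None;side -0.5 0.068;side -0.4 0.219;side -0.3 0.22;side -0.2 0.141;side -0.1 0.14;side -0.0 0.142;side 0.1 0.141;side 0.2 0.139;side 0.3 0.141;side 0.4 0.203;side 0.5 0.128;top -0.7 None;top -0.6 0.006;top -0.5 0.07;top -0.4 0.222;top -0.3 0.222;top -0.2 0.143;top -0.1 0.144;top -0.0 0.143;top 0.1 0.144;top 0.2 0.143;top 0.3 0.142;top 0.4 0.204;top 0.5 0.127;
at [ 0.1734 -0.6523  0.1895] rot [ 3.1415  0.     -2.8818] t 0.5 F [-0.6  0.9 -0.1] w 0.0871125696189869 0.0
[ 0.173 -0.652  0.33 ] [ 0.01  0.02 -5.62]
[ 0.45 -0.42  0.33] [-13.08   6.14  -5.62]
[ 0.53 -0.1   0.33] [-19.46  17.69  -5.62]
[0.424 0.254 0.33 ] [-19.02  32.46  -5.62]
```

```bash
python3 -m crank '[[[0,0,-2.4,0],[-1,0.5,-4.6,0],[-3,1.4,-5.6,-1],[-5,2.4,-5.6,-3],[-7,3.3,-5.6,-5],[-9,4.2,-5.6,-7],[-11,5.2,-5.6,-9],[-13,6.1,-5.6,-11],[-14.2,8.1,-5.6,-13],[-15.4,10.1,-5.6,-15],[-16.5,12.1,-5.6,-16.4],[-17.5,14,-5.6,-16.4]]]' 0.62; python3 -c "
from h import *
plan([(.53,-.1,.33),(.48,.1,.33),(.425,.2525,.3)])"
```

```text
t: 2.0
eef_pos: [0.5065, -0.1998, 0.3298]
ee_rot: [-3.141, -0.0, -1.449]
force: [0.8, -0.7, -0.9]
width: 0.0336
gripper_force: 0.0
at [ 0.5065 -0.1998  0.3298] rot [-3.141  -0.     -1.4485] t 2.0 F [ 0.8 -0.7 -0.9] w 0.0335574199417099 0.0
[ 0.53 -0.1   0.33] [-3.85 -1.42 -0.01]
[0.48 0.1  0.33] [-1.203e+01 -4.100e-01 -1.000e-02]
[0.425 0.252 0.3  ] [-18.35   1.03   1.19]
```

```bash
python3 -m crank '[[[-2,-0.7,0,0],[-4,-1.2,0,0],[-6,-1,0,0],[-8,-0.8,0,0],[-10,-0.6,0,0],[-12,-0.4,0,0],[-14,0.1,0,0],[-16,0.5,0.4,0],[-18.3,1,1.2,0],[-18.3,1,3,0],[-18.3,1,3.6,0],[-18.3,1,3.6,0]]]'; python3 - <<'E'
from h import *
plan([(.425,.2525,.16),(.425,.2525,.1)])
p,d=arm.grab_frame("top");q,e=arm.grab_frame("side")
cv2.imwrite("pics/ab.png",np.vstack([cv2.resize(p[120:320,100:320],None,fx=1.5,fy=1.5),cv2.resize(q[60:260,230:450],None,fx=1.5,fy=1.5)])[:600,:,::-1])
E
```

```text
t: 3.5
eef_pos: [0.4267, 0.2488, 0.2396]
ee_rot: [3.141, -0.001, -1.451]
force: [-0.1, -0.2, 1.1]
width: 0.0334
gripper_force: 0.0
at [0.4267 0.2488 0.2396] rot [ 3.1410e+00 -1.2000e-03 -1.4511e+00] t 3.5 F [-0.1 -0.2  1.1] w 0.03335540852044119 0.0
[0.425 0.252 0.16 ] [-0.16  0.05  3.18]
[0.425 0.252 0.1  ] [-0.16  0.05  5.58]
```

View pics/ab.png

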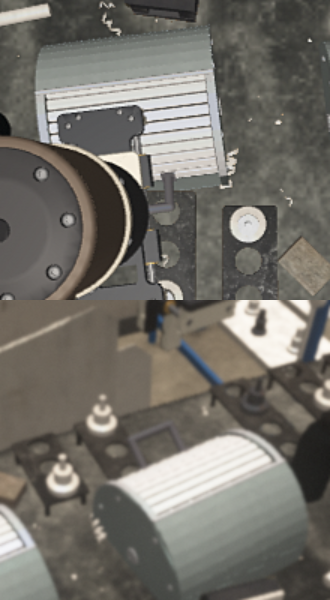

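The top view shows the gripper over the wide box's handle. The side view shows the bar end uncovered near pixel (337,157), so I can measure its height from there as a second view.

```bash
python3 - <<'E'
from h import *
d=np.load("side_d.npy");Z=pts("side",d,np.ones(d.shape,bool))
psi=.1235;c,s=np.cos(psi),np.sin(psi)
U=(Z[:,:2]-[.5495,.267])@np.array([[c,-s],[s,c]])
k=(abs(U[:,1])<.06)&(U[:,0]<-.113)&(U[:,0]>-.15)&(Z[:,2]>.09)&(Z[:,2]<.15)
print(k.sum(),U[k].min(0),U[k].max(0),np.median(U[k],0),np.percentile(Z[k,2],[5,50,95]))
E
python3 -m crank '[[[-0.15,0.05,1.5,0],[-0.15,0.05,3,0],[-0.15,0.05,4,0],[-0.15,0.05,4.6,0],[-0.15,0.05,5.1,0],[-0.15,0.05,5.55,0],[-0.15,0.05,5.55,0],[-0.15,0.05,5.55,0]]]'
```

```text
198 [-0.12893556 -0.03730422] [-0.11308874  0.04524461] [-0.12014703  0.00076054] [0.11257414 0.11900057 0.12220938]
t: 4.6
eef_pos: [0.4252, 0.2534, 0.1013]
ee_rot: [-3.141, 0.0, -1.45]
force: [-0.3, -0.9, -0.2]
width: 0.0333
gripper_force: 0.0
```

Both views agree on the bar, at z of about 0.115, and there was no contact on the way down. Closing now.

```bash
python3 -m crank '[[[0,0,0,0],[0,0,0,0],[0,0,0,0],[0,0,0,0]]]' 1 20; python3 - <<'E'
from h import *
s=arm.get_state();y=s["ee_rot"][2];p=s["eef_pos"]
psi=.1235
T=np.array([[np.cos(y),np.sin(y),0],[np.sin(y),-np.cos(y),0],[0,0,-1]])
print(p,s["width"],s["gripper_force"],s["force"])
a0=np.arctan2(.085,-.126)
for th in np.arange(0,1.15,.1).tolist()+[1.134]:
    a=a0-th;du=.152*np.cos(a)+.126;dz=.152*np.sin(a)-.085
    print(round(th,2),(T@np.array([du*np.cos(psi),du*np.sin(psi),dz])/.025).round(2))
E
```

```text
t: 5.1
eef_pos: [0.4249, 0.2531, 0.1009]
ee_rot: [-3.142, 0.0, -1.451]
force: [0.4, 0.7, 0.1]
width: 0.0021
gripper_force: 0.0
[0.42494112 0.25309978 0.10087501] 0.0021031202484740673 0.0 [0.39943512 0.69554316 0.14807329]
0.0 [ 0.  0. -0.]
0.1 [-0.   -0.36 -0.49]
0.2 [-0.   -0.78 -0.93]
0.3 [-0.   -1.23 -1.34]
0.4 [-0.01 -1.72 -1.69]
0.5 [-0.01 -2.25 -2.  ]
0.6 [-0.01 -2.8  -2.25]
0.7 [-0.01 -3.38 -2.45]
0.8 [-0.01 -3.97 -2.58]
0.9 [-0.02 -4.57 -2.66]
1.0 [-0.02 -5.18 -2.68]
1.1 [-0.02 -5.78 -2.63]
1.13 [-0.02 -5.99 -2.61]
```

The fingers closed on nothing, so I'll look.

```bash
python3 - <<'E'
from h import *
p,d=arm.grab_frame("top");q,e=arm.grab_frame("side")
cv2.imwrite("pics/ac.png",np.hstack([cv2.resize(p[150:300,110:260],(400,400)),cv2.resize(q[90:220,280:410],(400,400))])[...,::-1])
for n,dd in(("top",d),("side",e)):
    Z=pts(n,dd,np.ones(d.shape,bool))
    psi=.1235;c,s=np.cos(psi),np.sin(psi)
    U=(Z[:,:2]-[.5495,.267])@np.array([[c,-s],[s,c]])
    k=(abs(U[:,1])<.06)&(U[:,0]<-.08)&(U[:,0]>-.18)&(Z[:,2]>.09)&(Z[:,2]<.17)
    for u0 in np.arange(-.18,-.08,.01):
        j=k&(U[:,0]>u0)&(U[:,0]<u0+.01);print(n,u0.round(3),j.sum(),U[j,1].min().round(3) if j.any() else 0,U[j,1].max().round(3)if j.any() else 0,np.median(Z[j,2]).round(3))
E
```

```text
top -0.18 0 0 0 nan
top -0.17 0 0 0 nan
top -0.16 0 0 0 nan
top -0.15 0 0 0 nan
top -0.14 5 -0.035 -0.027 0.118
top -0.13 47 -0.039 -0.024 0.119
top -0.12 29 -0.038 -0.029 0.114
top -0.11 31 -0.039 -0.029 0.107
top -0.1 35 -0.058 -0.027 0.099
top -0.09 92 -0.06 -0.019 0.094
side -0.18 0 0 0 nan
side -0.17 0 0 0 nan
side -0.16 0 0 0 nan
side -0.15 4 -0.008 -0.005 0.163
side -0.14 33 -0.032 -0.006 0.155
side -0.13 127 -0.036 0.032 0.121
side -0.12 129 -0.037 0.044 0.117
side -0.11 150 -0.037 0.044 0.145
side -0.1 59 -0.037 0.044 0.101
side -0.09 85 -0.059 0.059 0.095
  return _methods._mean(a, axis=axis, dtype=dtype,
  ret = ret.dtype.type(ret / rcount)
```

View pics/ac.png

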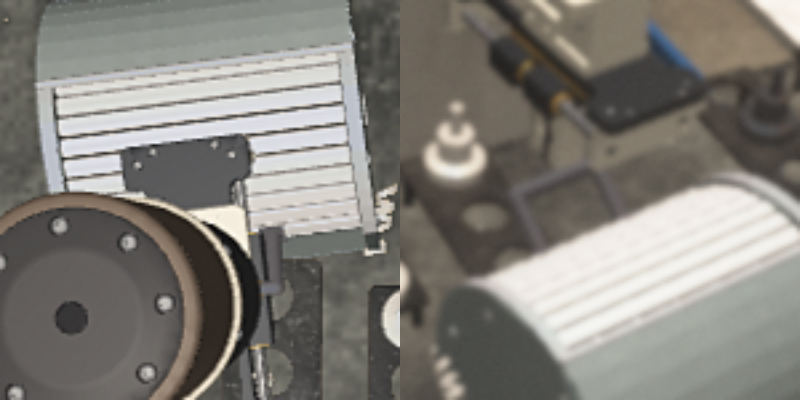

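```bash
python3 - <<'E'
from h import *
q,e=arm.grab_frame("side");K,R,t=cal("side")
s=arm.get_state();P=s["eef_pos"];print(s["width"],s["gripper_force"])
def pr(X):
    x=K@(R@np.array(X)+t);return x[:2]/x[2]
c,sn=np.cos(.1235),np.sin(.1235)
W=lambda u,v,z:[.5495+u*c-v*sn,.267+u*sn+v*c,z]
im=cv2.resize(q[90:190,290:390],(600,600),interpolation=cv2.INTER_CUBIC)
def dot(X,col,n):
    p=pr(X);a=tuple(int(k) for k in (p-[290,90])*6);cv2.circle(im,a,4,col,-1);print(n,p.round(1),a)
dot(P,(255,0,0),"tcp");dot(P+[0,0,.019],(255,255,0),"hold")
for v in(-.035,.035):dot(W(-.126,v,.115),(0,255,0),"bar")
cv2.imwrite("pics/ad.png",im[...,::-1])
print(e[132:160:2,326:356:2].round(3))
E
```

```text
0.00036016359004483264 0.0
tcp [328.4 153.5] (230, 381)
hold [329.1 146.9] (234, 341)
bar [315.  154.1] (149, 384)
bar [341.1 143.4] (306, 320)
[[0.992 0.984 0.973 0.966 0.96  0.962 0.972 0.898 0.896 0.871 0.866 0.861
  0.862 0.866 0.87 ]
 [0.992 0.987 0.976 0.966 0.968 0.97  0.976 0.983 0.896 0.    0.869 0.865
  0.869 0.874 0.876]
 [0.991 0.989 0.979 0.974 0.975 0.974 0.98  0.986 0.884 0.876 0.871 0.871
  0.876 0.876 0.886]
 [1.    0.992 0.982 0.974 0.98  0.984 0.986 1.231 0.885 0.883 0.874 0.883
  0.89  0.891 0.896]
 [1.005 0.994 0.986 0.979 0.984 0.989 0.992 1.225 0.891 0.884 0.888 0.889
  0.893 0.895 0.899]
 [1.217 0.997 0.99  0.987 0.988 0.995 0.998 1.03  0.894 0.886 0.893 0.895
  0.899 0.898 1.221]
 [1.213 1.209 0.993 0.99  0.994 1.025 1.025 1.026 0.895 0.893 0.893 0.895
  1.21  1.213 1.213]
 [1.205 1.21  1.024 1.023 1.024 1.02  1.031 0.    1.033 1.033 1.032 1.208
  1.205 1.205 1.205]
 [1.017 1.017 1.017 1.022 1.021 1.024 1.033 1.203 1.201 1.033 1.033 1.032
  1.202 1.201 1.202]
 [1.013 1.018 1.017 0.    1.197 1.199 1.194 1.197 1.198 1.035 1.031 1.034
  1.196 1.199 1.191]
 [1.016 1.022 1.189 1.192 1.192 1.191 1.189 1.194 1.19  1.192 1.035 1.032
  1.033 1.188 1.191]
 [1.186 1.191 1.19  1.183 1.188 1.185 1.188 1.188 1.187 1.186 1.032 1.03
  1.028 1.184 1.189]
 [1.18  1.182 1.177 1.182 1.179 1.181 1.182 1.18  1.18  1.185 1.181 1.029
  1.031 1.031 1.18 ]
 [1.177 1.18  1.174 1.172 1.176 1.176 1.175 1.177 1.173 1.175 1.178 1.034
  1.03  1.031 1.178]]
```

View pics/ad.png

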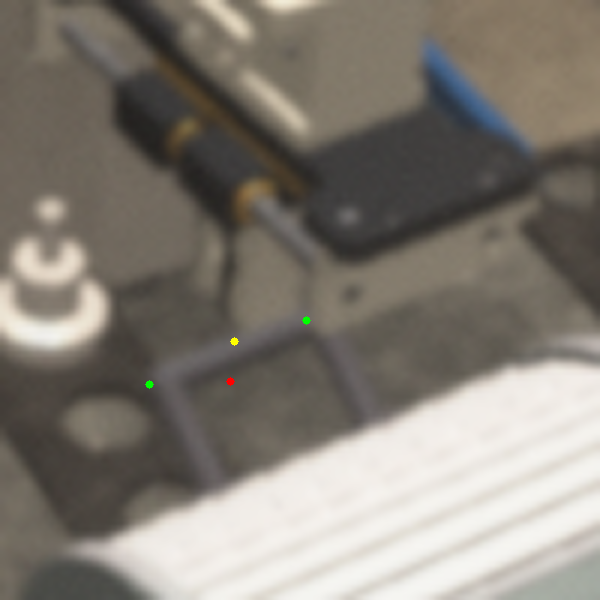

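```bash
python3 - <<'E'
from h import *
q,e=arm.grab_frame("side");K,R,t=cal("side")
c,s=np.cos(.1235),np.sin(.1235)
def w(u,v):
    z=e[v,u];return R.T@(np.array([(u-K[0,2])/K[0,0]*z,(v-K[1,2])/K[1,1]*z,z])-t)
P=arm.get_state()["eef_pos"]
for px in[(326,132),(330,132),(332,136),(334,140),(334,142),(332,144),(330,144),(336,140),(338,140),(342,132),(344,142),(350,140),(346,144)]:
    X=w(*px);D=X-P;print(px,X.round(3),"rel TCP: boxx",(D[0]*c+D[1]*s).round(3),"boxy",(-D[0]*s+D[1]*c).round(3),"z",D[2].round(3))
p,d=arm.grab_frame("top")
E
```

```text
(326, 132) [0.421 0.244 0.161] rel TCP: boxx -0.005 boxy -0.008 z 0.06
(330, 132) [0.436 0.244 0.173] rel TCP: boxx 0.01 boxy -0.01 z 0.072
(332, 136) [0.443 0.246 0.166] rel TCP: boxx 0.017 boxy -0.009 z 0.065
(334, 140) [0.444 0.252 0.154] rel TCP: boxx 0.019 boxy -0.004 z 0.053
(334, 142) [0.441 0.254 0.146] rel TCP: boxx 0.016 boxy -0.001 z 0.045
(332, 144) [0.445 0.247 0.146] rel TCP: boxx 0.019 boxy -0.008 z 0.045
(330, 144) [0.44  0.245 0.142] rel TCP: boxx 0.014 boxy -0.009 z 0.041
(336, 140) [0.443 0.257 0.152] rel TCP: boxx 0.018 boxy 0.002 z 0.051
(338, 140) [0.442 0.263 0.149] rel TCP: boxx 0.018 boxy 0.007 z 0.048
(342, 132) [0.499 0.233 0.222] rel TCP: boxx 0.071 boxy -0.029 z 0.121
(344, 142) [0.521 0.226 0.216] rel TCP: boxx 0.092 boxy -0.039 z 0.116
(350, 140) [0.514 0.243 0.211] rel TCP: boxx 0.088 boxy -0.021 z 0.11
(346, 144) [0.519 0.232 0.208] rel TCP: boxx 0.091 boxy -0.033 z 0.107
```

Both cameras put the closed fingertips about 40 mm above the reported TCP: finger backs end at z≈0.141 and the body starts at 0.208, against 0.167 reported. The x/y values match. So the z reading is off and the fingers closed above the bar. I'll go by the cameras, reopen and go down 35 mm.

```bash
python3 -m crank '[[[0,0,0,0],[0,0,0,0],[0,0,0,0],[0,0,0.4,0],[0,0,0.7,0],[0,0,1,0],[0,0,1.2,0],[0,0,1.4,0],[0,0,1.4,0],[0,0,1.4,0]]]' 0.62 20; python3 - <<'E'
from h import *
q,e=arm.grab_frame("side")
im=cv2.resize(q[90:190,290:390],(600,600),interpolation=cv2.INTER_CUBIC)
cv2.imwrite("pics/ae.png",im[...,::-1])
plan([])
E
```

```text
t: 6.6
eef_pos: [0.4251, 0.2532, 0.066]
ee_rot: [-3.141, 0.0, -1.451]
force: [0.5, -0.4, -0.3]
width: 0.0332
gripper_force: 0.0
at [0.4251 0.2532 0.066 ] rot [-3.1413e+00  3.0000e-04 -1.4505e+00] t 6.65 F [ 0.1 -0.4  0.3] w 0.03324572717325108 0.0
```

View pics/ae.png

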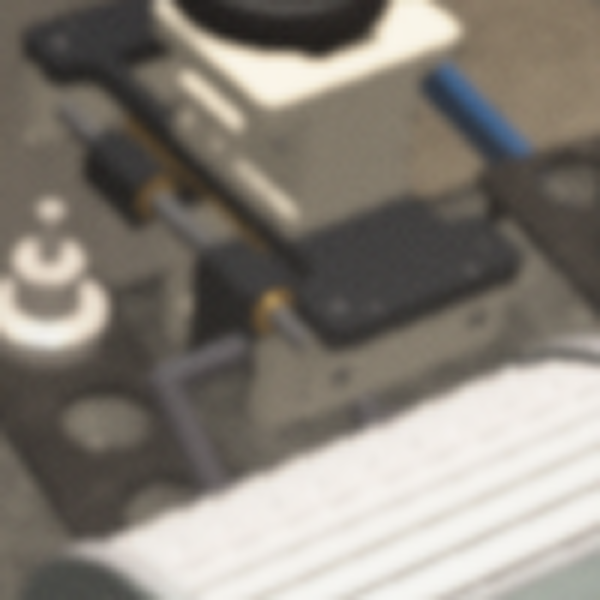

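The rear finger now covers the bar at about (265,370) and sits between the bar and the slats, with no contact force. Closing.

```bash
python3 -m crank '[[[0,0,0,0],[0,0,0,0],[0,0,0,0],[0,0,0,0]]]' 1 20
```

```text
t: 7.15
eef_pos: [0.4242, 0.2529, 0.0658]
ee_rot: [3.141, -0.0, -1.451]
force: [-4.9, 1.1, 3.9]
width: 0.0109
gripper_force: 20.0
```

```bash
python3 -m crank '[[[0,-0.17,-0.25,0],[0,-0.36,-0.49,0],[0,-0.57,-0.71,0],[0,-0.78,-0.93,0],[0,-1,-1.14,0],[0,-1.23,-1.34,0],[0,-1.23,-1.34,0]]]'
```

```text
t: 8.02
eef_pos: [0.4545, 0.2566, 0.1003]
ee_rot: [3.14, -0.0, -1.451]
force: [-12.7, 1.0, 12.6]
width: 0.0111
gripper_force: 20.0
```

The grip holds and the reaction points outward from the axis, so I'll follow a slightly wider arc.

```bash
python3 -m crank '[[[0,0.06,-0.08,0],[0,-0.2,-0.27,0],[0,-0.43,-0.43,0],[0,-0.7,-0.6,0],[0,-0.96,-0.74,0],[0,-1.23,-0.87,0],[0,-1.51,-0.99,0],[0,-1.51,-0.99,0]]]'
```

```text
t: 9.02
eef_pos: [0.494, 0.2615, 0.1251]
ee_rot: [-3.14, 0.0, -1.451]
force: [-3.1, 0.5, 5.2]
width: 0.0115
gripper_force: 20.0
```

```bash
python3 -m crank '[[[0,-0.29,-0.11,0],[0,-0.58,-0.2,0],[0,-0.88,-0.28,0],[0,-1.18,-0.34,0],[0,-1.48,-0.39,0],[0,-1.79,-0.42,0],[0,-2.1,-0.44,0],[0,-2.4,-0.45,0],[0,-2.71,-0.43,0],[0,-3,-0.41,0],[0,-3,-0.41,0]]]'
```

```text
t: 10.4
eef_pos: [0.5682, 0.2702, 0.1341]
ee_rot: [-3.141, -0.0, -1.451]
force: [-0.0, -0.7, 0.4]
width: 0.0111
gripper_force: 20.0
```

```bash
python3 -m crank '[[[0,0,0,0],[0,0,0,0],[0,0,0,0],[0,0,0,0],[0,0,-0.6,0],[0,0,-1.5,0],[0,0,-3,0],[0,0,-4.5,0],[0,0,-5,0],[0,0,-5,0],[0,0,-5,0]]]' 0.4; python3 - <<'E'
from h import *
plan([])
p,d=arm.grab_frame("top");q,e=arm.grab_frame("side")
cv2.imwrite("pics/af.png",np.hstack([cv2.resize(p[120:320,100:320],None,fx=1.8,fy=1.8),cv2.resize(q[60:260,230:450],None,fx=1.8,fy=1.8)])[...,::-1])
E
```

```text
t: 11.78
eef_pos: [0.5668, 0.27, 0.2581]
ee_rot: [3.14, -0.001, -1.451]
force: [0.4, -0.5, 0.5]
width: 0.0523
gripper_force: 0.0
at [0.5668 0.27   0.2581] rot [ 3.1399e+00 -6.0000e-04 -1.4508e+00] t 11.775 F [ 0.4 -0.5  0.5] w 0.05225461147918615 0.0
```

View pics/af.png

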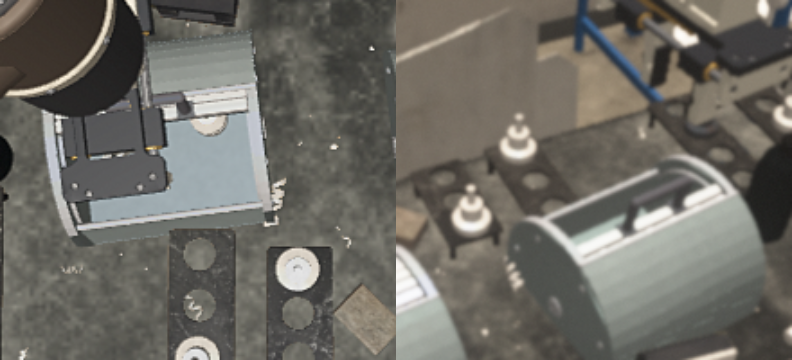

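The shutter is open, with the bar up at the rear (around (655,200) in the right half of the picture), and the gripper is clear. One check of the angle before handing in.

```bash
python3 - <<'E'
from h import *
c,s=np.cos(.1235),np.sin(.1235);a=[]
for i in range(2):
    q,e=arm.grab_frame("side");m=np.zeros(e.shape,bool);m[150:195,345:410]=1
    Z=pts("side",e,m);U=(Z[:,:2]-[.5495,.267])@np.array([[c,-s],[s,c]])
    r=np.hypot(U[:,0],Z[:,2]-.03);k=(r>.146)&(r<.165)&(abs(U[:,1])<.05)
    u,z=U[k,0].mean(),Z[k,2].mean();a.append(np.arctan2(.085,-.126)-np.arctan2(z-.03,u));print(k.sum(),u,z,a[-1])
if a[-1]>1.05: arm.job_done();print("done")
E
```

```text
241 0.0281878344929801 0.18349934758794395 1.1589308264781961
238 0.028128660198755047 0.18361068267730146 1.1584293700211112
the job is handed in; nothing more can be done
done
```

The wider box's shutter is open and staying at its rear stop (measured about 1.16 rad, stop at 1.134), the narrower box was never touched, and the job was handed in at about 12 s with the arm clear. The verdict was not shown.

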